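# Try the roller catch of a display cupboard

## Robot

A 6-joint arm with a two-finger parallel gripper is mounted at the origin on the work surface. World frame = base frame: x ahead of the robot, y to its left, z up, the work surface at z = 0. Lengths are in m, angles in rad, forces in N, time in s.
With the tool pointing down it reaches from about 0.35 to 0.85 m from the base axis. Payload 8.1 kg.
Tool frame: the origin (TCP) lies midway between the tips of the shut fingers; the grasp point (between the pads) lies 19 mm behind it (robot.grip_point_offset is the distance from the TCP to the grasp point, in m); z points along the fingers, y is the line along which they close (so a half turn about z gives the same grasp; the last joint's range is limited). The gripper opens to 93 mm and grips with 3 to 60 N. Pads are 15 mm wide; open, the fingers measure 128 mm over their backs; the gripper's body (75 mm by 188 mm) begins 65 mm behind the grasp point.
Start: joints at [-1.33, 0.13, 1.488, -0, 1.523, -0.085], TCP at [0.192, -0.568, 0.219] pointing down, gripper open.
Joint ranges: [-2.96, 2.96], [-0.89, 2.26], [0.02, 2.5], [-1.34, 4.48], [0, 2.73], [-2.66, 2.66]. Speed limits (rad/s): [2.39, 2.39, 2.79, 3.14, 3.14, 3.14].

## Interface

Orientations are given as a rotation vector (axis times angle).
In Python, from plant import robot, read_camera, job gives the robot as it stands.
- The arm moves only by the shell command python3 -m inch 'ROWS' [FORCE]. ROWS is JSON, one flat list of numbers, 5 for each row, row after row: the shift along the world's x, y, z in mm, then the turn about the world's z in degrees, then the opening in per cent of the stroke, from 0 (shut) to 100 (fully open). In form: [dx, dy, dz, yaw, hand, dx, dy, dz, yaw, hand, ...]. A call has 1 to 10 rows; each row is the pose to reach, as a shift and turn from the pose commanded when the call began; what a row does not reach only later rows make up. A row lasts 1/12 s, in which the tool goes at most 41.7 mm and 7.16 degrees, less where a joint would pass 70% of its speed; a pose out of reach is approached as far as the arm can. A call with a gripper value outside its range is refused whole. The fingers move at their own pace and stop on an object; FORCE is the grip in N (left out, the last holds). Time passes only in rows, so rows that repeat a pose let the fingers close. It gives the time, the measured TCP pose, the force, the opening and the grip force at its end, in the units of the state.
- robot.read_state(): the state, without advancing time (a new reading comes with each control period).
- read_camera(name): name is "scene" or "top" or "wrist"; returns a dict with "image" (480x640x3 uint8, blue, green, red), "K" (3x3 intrinsics, pixels), "extrinsics" (4x4, takes a point from world to camera coordinates); the wrist camera has in their place "mount" (4x4, takes a point from camera to tool coordinates, whose origin is the TCP and whose axes are the flange's). Camera axes: x right, y down, z forward; pixel columns grow to the right and rows downward; lengths in m; the calibration is good to about 2 mm. A picture is of the moment at which its call begins: read the wrist's pose just before it. There is no depth.
- job.close_job(): hands the job in; it is judged then, once.
The state is a dict: "t": time; "q": joint angles; "dq": joint speeds; "joint_torque": joint torques, N m; "tool_pos": TCP position; "orientation": TCP orientation; "force": force on the tool from outside, world axes, zero at the start; "wrist_torque": the same for the moment, N m; "opening": finger opening in m; "gripper_force": force on a finger pad.
Only numpy, scipy, OpenCV 4.12 (cv2) and the standard library are available. Lean on these libraries where they do the work, as an engineer would, in place of code of your own. Each camera call takes 0.05 s, during which the arm holds its last target. There are 200 camera calls.

## Task

The little display cupboard on the shop counter has just had a sprung roller catch fitted. Try it: gently push the door shut until the catch snaps and holds it shut by itself with your hand off it, without forcing the door hard against its stop; then pull it open again through the catch and leave it standing wide open, about square to the cupboard, and untouched. Leave the mill, bowl and tray beside it where they are.

Things in the scene. Friction and masses are not known exactly. Their poses are not given: they have to be found in the camera images.
- cupboard: Fixed counter-top display cupboard, dark wood with glass back and roof panel, 170 deep (x) x 200 wide (y) x 200 high (z). Origin: centre of its underside. Its open front lies at x = -85 mm in its own frame and faces the robot.
- door (a joint): Door angle (rad): 0 = leaf parallel with the cupboard front, growing as it opens towards the robot, up to 1.65. Caught shut it stands between -0.07 and +0.07, as the catch's depth has it. A light hinge spring swings an uncaught door out to about 0.9; between 0.9 and 1.3 it stays where it is left. Away from the catch it moves with about 1 N at the handle.
- door_grip (a point): Point on the axis of the door's upright brass bar handle (14 mm diameter, from 111 to 206 mm above the counter, top end free, 33 mm clear between bar and leaf), 20 mm below its top. Its axes turn with the door: x points square through the leaf towards the inside, y along the leaf to the hinge. It lies 145 mm from the hinge axis along the leaf and 40 mm in front of the outer face.
- door_hinge (a point): Point on the door's vertical hinge axis, at the height of door_grip, at the cupboard's left front edge (85 mm left of and 85 mm in front of the cupboard's origin), seen from the robot. The pale wooden leaf, 170 wide x 172 high x 15 mm thick, runs from here to its free edge.
- mill: Loose turned wooden pepper mill, 52 mm diameter, 135 mm high, standing left of the cupboard; origin at the centre of its foot. Bystander.
- bowl: Loose wooden bowl, 110 mm across, 50 mm high, right of the cupboard; origin at the centre of its foot. Bystander.
- tray: Loose wooden tray with pale rim, about 172 x 122 x 18 mm, lying to the left in front of the cupboard; origin at the centre of its underside. Bystander.
- door_strike (a point): Steel strike on the leaf's inside near the free edge, 150 mm from the hinge. It rides over a white roller sprung sideways on the right wall: the push at the handle climbs to 4 to 12 N, falls to nothing over some 8 mm and, as it snaps over, the door is drawn about 5 mm (0.03 rad) further onto a firm rubber stop. Pulling out takes 3 to 8 N.
- frame_edge (a point): Front edge of the cupboard's right wall, beside the door's free edge, at the height of door_grip. Roller and stop were fitted by hand as one unit inside this wall, up to 9 mm too deep or too shallow, so the angle of the snap (between about -0.04 and 0.10) must be felt. Pressing the door against the stop with more than about 15 N strains the catch.

How it is judged:
On the way:
1. the door is shut, held by the catch alone, with the robot not touching it (value of joint door below 0.1 rad and contact force between each of the arm, the fingers and cupboard below 0.1 N), for 0.5 s.
At the end, for the whole second after the job is handed in: after having been caught shut and let go, the door stands open by more than 1.05 rad (60 degrees), at rest and released (value of joint door above 1.05 rad and velocity of joint door between -0.05 and 0.05 rad/s); the robot touches nothing.
It fails at once if the door is forced against its rubber stop with more than 18 N (contact force between catch_c1 and cupboard above 18 N).
It fails at once if the mill is shoved more than 20 mm or knocked over (distance of mill from where it was at the start of the episode above 0.02 m or angle between mill's own z axis and vertical above 0.4 rad).
It fails at once if the bowl is shoved more than 20 mm or knocked over (distance of bowl from where it was at the start of the episode above 0.02 m or angle between bowl's own z axis and vertical above 0.4 rad).
It fails at once if the tray is shoved more than 20 mm or knocked over (distance of tray from where it was at the start of the episode above 0.02 m or angle between tray's own z axis and vertical above 0.4 rad).
It also fails if it takes over 56 s, if anything falls off the work surface, if the arm or the gripper's body presses on something with over 40 N, if the wrist force passes 120 N, or if a joint passes its speed limit or range.

## Working session

There is one attempt and no reset: what is moved stays moved. The work goes in short steps, Python scripts to look and compute and a shell command to move; the robot and the scene stay as the last step left them, time stands still between calls to the robot, and variables do not carry over. Pictures are saved under pics/ and viewed, at most 10 in all, crops included, and the job is handed in when it is done.

```bash
mkdir -p pics; python3 - <<'E'
from plant import robot, read_camera
import cv2,numpy as np
s=robot.read_state();print(s['t'],s['tool_pos'],s['orientation'],s['force'],s['opening'])
for n in("scene","top"):
    c=read_camera(n);cv2.imwrite(f"pics/{n}0.png",c["image"]);print(n,c["K"].tolist(),np.round(c["extrinsics"],4).tolist())
E
```

```text
0.0 [ 0.19189646 -0.56788623  0.2175906 ] [-3.09821430e+00 -5.09114373e-01  2.47547120e-04] [-0.33863725  0.43181493  0.49389828] 0.09280123955781949
scene [[541.0471650359027, 0.0, 311.95152125321636], [0.0, 541.0471650359027, 239.00926962325983], [0.0, 0.0, 1.0]] [[-0.7039, 0.71, 0.0197, 0.3659], [0.3932, 0.4126, -0.8217, -0.1671], [-0.5915, -0.5706, -0.5696, 1.7717], [0.0, 0.0, 0.0, 1.0]]
top [[621.7185802401461, 0.0, 318.93336266342476], [0.0, 621.7185802401461, 235.23743884050288], [0.0, 0.0, 1.0]] [[0.0376, -0.9993, -0.0023, 0.0669], [-0.9753, -0.0362, -0.218, 0.6351], [0.2177, 0.0105, -0.9759, 1.1443], [0.0, 0.0, 0.0, 1.0]]
```

View pics/scene0.png

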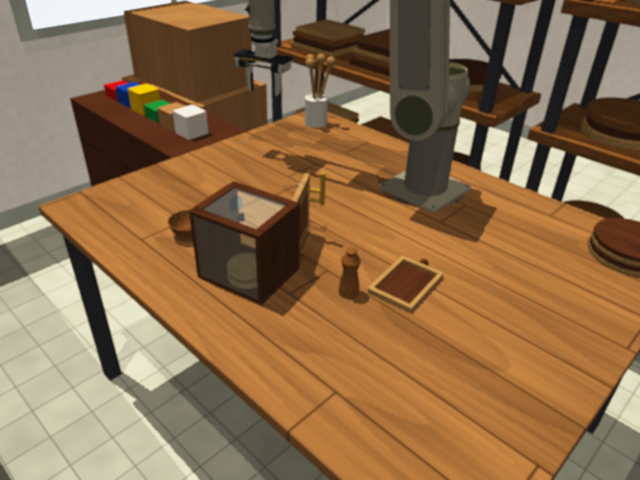

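View pics/top0.png

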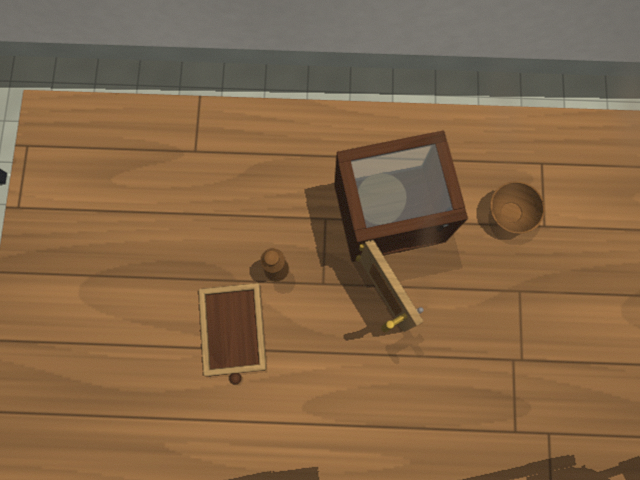

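The scene view shows the cupboard with its door partly open. In the top view the roof corners are near (337,153), (444,132), (467,215) and (357,250), the hinge is near (367,245), the handle bar's top is at about (389,324), the mill's top is at (272,257) and the bowl is at (517,210).

```bash
cat > h.py <<'E'
from plant import robot, read_camera
import cv2,numpy as np
def cast(c,px,z):
    K,E=np.array(c["K"]),np.array(c["extrinsics"]);R,t=E[:3,:3],E[:3,3]
    o=-R.T@t;d=R.T@np.linalg.inv(K)@np.array([px[0],px[1],1.])
    return o+d*(z-o[2])/d[2]
def bar(c):  # brass blob centroid pixels
    h=cv2.cvtColor(c["image"],cv2.COLOR_BGR2HSV)
    m=cv2.inRange(h,(22,170,120),(34,255,255))
    n,l,st,ce=cv2.connectedComponentsWithStats(m)
    return [(st[i].tolist(),ce[i].round(1).tolist()) for i in range(1,n) if st[i][4]>8]
E
python3 - <<'E'
from h import *
c=read_camera("top");im=c["image"]
cv2.imwrite("pics/crop0.png",cv2.resize(im[120:345,230:530],(800,600),interpolation=cv2.INTER_CUBIC))
print(bar(c))
for p,z in [((337,153),.2),((444,132),.2),((467,215),.2),((357,250),.2),((387,325),.206),((272,257),.135),((517,210),.05)]:
    print(p,cast(c,p,z).round(3))
E
```

```text
[]
(337, 153) [0.755 0.062 0.2  ]
(444, 132) [ 0.802 -0.129  0.2  ]
(467, 215) [ 0.649 -0.169  0.2  ]
(357, 250) [0.579 0.022 0.2  ]
(387, 325) [ 0.452 -0.031  0.206]
(272, 257) [0.574 0.174 0.135]
(517, 210) [ 0.703 -0.304  0.05 ]
```

View pics/crop0.png

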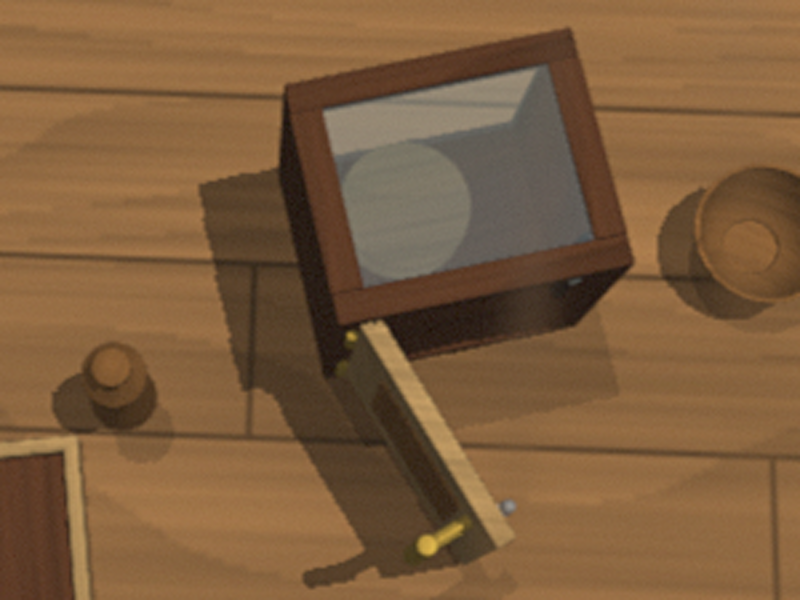

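The crop shows the roof corners at (287,88), (572,30), (632,263) and (340,325). The bar's top is at (428,545), and the leaf's top runs from (375,323) to its free end at (500,545).

```bash
python3 - <<'E'
from h import *
c=read_camera("top")
f=lambda x,y,z:cast(c,(230+x*.375,120+y*.375),z)[:2]
C=[f(*p,.2) for p in[(287,88),(572,30),(632,263),(340,325)]]
TL,TR,BR,BL=C
print(np.round(C,4),[np.linalg.norm(C[i]-C[i-1]).round(3) for i in range(4)])
ey=(TL-TR+BL-BR);ex=(TL-BL+TR-BR)
yaw=np.arctan2(ex[1]-ey[0],ex[0]+ey[1]);print("yaw",np.degrees(yaw))
R=np.array([[np.cos(yaw),-np.sin(yaw)],[np.sin(yaw),np.cos(yaw)]])
o=np.mean(C,0);H=o+R@[-.085,.085];print("origin",o,"hinge",H)
g=f(428,545,.206);print("bar",g,"r",np.linalg.norm(g-H))
v=R.T@(g-H);print("local",v)
# closed: bar at (-d, -0.145) local, d=0.04+offset of outer face from axis
r=np.linalg.norm(g-H);d=np.sqrt(max(r*r-.145**2,0));print("d",d)
for d in(.04,.055,.0475):
    a=np.arctan2(v[1],v[0])-np.arctan2(-.145,-d);a=-((a)%(2*np.pi)-2*np.pi) if a>0 else -a
    print(d,"angle",a, "r exp",np.hypot(d,.145))
E
```

```text
[[ 0.7553  0.0613]
 [ 0.8038 -0.1303]
 [ 0.6425 -0.1685]
 [ 0.5938  0.0218]] [np.float64(0.166), np.float64(0.198), np.float64(0.166), np.float64(0.196)]
yaw 13.942979501161224
origin [ 0.69887346 -0.05390596] hinge [0.59589663 0.00810833]
bar [ 0.45335818 -0.03650515] r 0.14935719452941068
local [-0.14908859 -0.00895348]
d 0.035813008219028816
0.04 angle 1.2416461199958122 r exp 0.15041608956491323
0.055 angle 1.148269375517005 r exp 0.1550806241927082
0.0475 angle 1.1942443591691092 r exp 0.1525819451966713
```

```bash
python3 -m inch '[245,557,30,104,0,245,557,30,104,0,245,557,30,104,0,245,557,30,104,0,245,557,30,104,0,245,557,30,104,0,245,557,30,104,0,245,557,30,104,0,245,557,30,104,0,245,557,30,104,0]' 20; cat >> h.py <<'E'
H=np.array([.5959,.0081]);Y0=np.radians(13.94)
def bar_at(th):
    a=Y0-th;R=np.array([[np.cos(a),-np.sin(a)],[np.sin(a),np.cos(a)]])
    return H+R@[-.04,-.145],R
def st():
    s=robot.read_state();from scipy.spatial.transform import Rotation as Ro
    M=Ro.from_rotvec(s['orientation']).as_matrix()
    print('t',round(s['t'],2),'tcp',(1000*np.array(s['tool_pos'])).round(1),'ytool',np.degrees(np.arctan2(M[1,1],M[0,1])).round(1),'F',np.round(s['force'],2),'q',np.round(s['q'],2),'op',round(s['opening'],4));return s
def plan(ths,off):  # TCP shift (mm) from the present pose for door angles, off=outward stand-off mm
    s=st();p=np.array(s['tool_pos'][:2])
    for th in ths:
        b,R=bar_at(th);g=b-R[:,0]*off/1000
        print(round(th,2),'shift',(1000*(g-p)).round(1),'ytool',round(103.94-np.degrees(th),1))
E
python3 -c "
from h import *
st()"
```

```text
t: 1.03
tool_pos: [0.3598, -0.1856, 0.2393]
orientation: [2.209, 2.233, 0.0]
force: [1.0, -0.0, -0.3]
opening: 0.0311
gripper_force: 0.0
t 1.03 tcp [ 359.8 -185.6  239.3] ytool 0.6 F [ 1.04 -0.01 -0.27] q [-0.6  -0.43  1.96  0.    1.62 -0.61] op 0.0311
```

```bash
python3 -m inch '[75,172,0,32,0,75,172,0,32,0,75,172,0,32,0,75,172,0,32,0,75,172,0,32,0,75,172,0,32,0,75,172,0,32,0]'; python3 - <<'E'
from h import *
plan([1.24],30)
c=read_camera("top");im=c["image"]
cv2.imwrite("pics/a1.png",cv2.resize(im[120:345,230:530],(800,600),interpolation=cv2.INTER_CUBIC))
E
```

```text
t: 1.62
tool_pos: [0.4346, -0.0145, 0.2389]
orientation: [-1.513, -2.753, 0.001]
force: [-0.6, -0.5, 0.2]
opening: 0.0004
gripper_force: 0.0
t 1.62 tcp [434.6 -14.5 238.9] ytool 32.4 F [-0.58 -0.54  0.17] q [-0.15 -0.34  1.89 -0.    1.59 -0.72] op 0.0004
1.24 shift [1.6 2.6] ytool 32.9
```

View pics/a1.png

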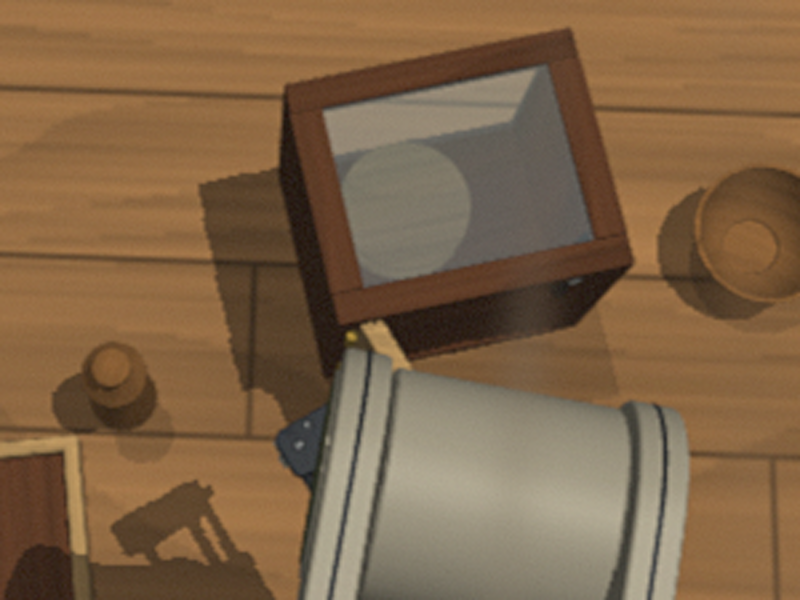

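The arm now hides the door from the top camera, so I can't use that view while it is in place. The cupboard and bystanders haven't moved.

```bash
python3 -m inch '[0,0,-30,0,0,0,0,-60,0,0,0,0,-72,0,0,0,0,-72,0,0]'; python3 - <<'E'
from h import *
plan(np.arange(1.24,-0.1,-.08),14.5)
E
```

```text
t: 2.0
tool_pos: [0.4319, -0.0163, 0.1637]
orientation: [-1.517, -2.744, 0.004]
force: [-0.0, -0.2, -0.1]
opening: 0.0006
gripper_force: 0.0
t 2.0 tcp [431.9 -16.3 163.7] ytool 32.1 F [-0.02 -0.21 -0.12] q [-0.16 -0.3   2.   -0.    1.45 -0.72] op 0.0006
1.24 shift [12.6 -8.6] ytool 32.9
1.16 shift [ 15.8 -20.6] ytool 37.5
1.08 shift [ 19.8 -32.3] ytool 42.1
1.0 shift [ 24.8 -43.6] ytool 46.6
0.92 shift [ 30.7 -54.5] ytool 51.2
0.84 shift [ 37.4 -64.9] ytool 55.8
0.76 shift [ 45.  -74.8] ytool 60.4
0.68 shift [ 53.3 -83.9] ytool 65.0
0.6 shift [ 62.3 -92.5] ytool 69.6
0.52 shift [  72.  -100.2] ytool 74.1
0.44 shift [  82.2 -107.2] ytool 78.7
0.36 shift [  93.  -113.3] ytool 83.3
0.28 shift [ 104.2 -118.5] ytool 87.9
0.2 shift [ 115.8 -122.8] ytool 92.5
0.12 shift [ 127.7 -126.2] ytool 97.1
0.04 shift [ 139.9 -128.6] ytool 101.6
-0.04 shift [ 152.2 -130.1] ytool 106.2
```

```bash
python3 -m inch '[10,-5,0,0,0,14,-14,0,3,0,16,-21,0,5,0,18,-27,0,7,0,20,-32,0,9,0,22,-38,0,12,0,25,-44,0,14,0,28,-49,0,16,0,31,-54,0,19,0,34,-60,0,21,0]'; python3 - <<'E'
from h import *
plan([.88,.80,.72,.64,.56,.48,.4,.32,.24,.2],14.5)
E
```

```text
t: 2.83
tool_pos: [0.4693, -0.0767, 0.1692]
orientation: [0.987, 2.981, 0.0]
force: [0.2, 0.4, 0.2]
opening: 0.0002
gripper_force: 0.3
t 2.83 tcp [469.3 -76.7 169.2] ytool 53.3 F [0.16 0.42 0.2 ] q [-0.27 -0.19  1.89  0.    1.44 -1.2 ] op 0.0002
0.88 shift [-3.4  0.6] ytool 53.5
0.8 shift [ 3.7 -9.6] ytool 58.1
0.72 shift [ 11.7 -19.1] ytool 62.7
0.64 shift [ 20.3 -27.9] ytool 67.3
0.56 shift [ 29.7 -36.1] ytool 71.9
0.48 shift [ 39.7 -43.4] ytool 76.4
0.4 shift [ 50.2 -50. ] ytool 81.0
0.32 shift [ 61.2 -55.6] ytool 85.6
0.24 shift [ 72.6 -60.4] ytool 90.2
0.2 shift [ 78.5 -62.5] ytool 92.5
```

```bash
python3 -m inch '[4,-8,0,4,0,8,-14,0,7,0,13,-20,0,10,0,18,-26,0,13,0,24,-31,0,16,0,30,-36,0,19,0,36,-41,0,21,0,43,-45,0,25,0,50,-50,0,28,0,50,-50,0,28,0]'; python3 - <<'E'
from h import *
plan([.4,.36,.32,.28,.24,.2,.16,.12,.08],14.5)
c=read_camera("scene");cv2.imwrite("pics/s2.png",cv2.resize(c["image"][110:310,150:417],(800,600),interpolation=cv2.INTER_CUBIC))
E
```

```text
t: 3.67
tool_pos: [0.5199, -0.1273, 0.1691]
orientation: [0.238, 3.13, -0.001]
force: [-0.9, 0.2, 1.0]
opening: 0.0007
gripper_force: 0.4
t 3.67 tcp [ 519.9 -127.3  169.1] ytool 81.3 F [-0.92  0.19  1.01] q [-0.34 -0.02  1.73 -0.    1.42 -1.75] op 0.0007
0.4 shift [-0.4  0.7] ytool 81.0
0.36 shift [ 5.  -2.2] ytool 83.3
0.32 shift [10.6 -5. ] ytool 85.6
0.28 shift [16.2 -7.5] ytool 87.9
0.24 shift [22.  -9.7] ytool 90.2
0.2 shift [ 27.9 -11.8] ytool 92.5
0.16 shift [ 33.8 -13.6] ytool 94.8
0.12 shift [ 39.8 -15.2] ytool 97.1
0.08 shift [ 45.8 -16.5] ytool 99.4
```

View pics/s2.png

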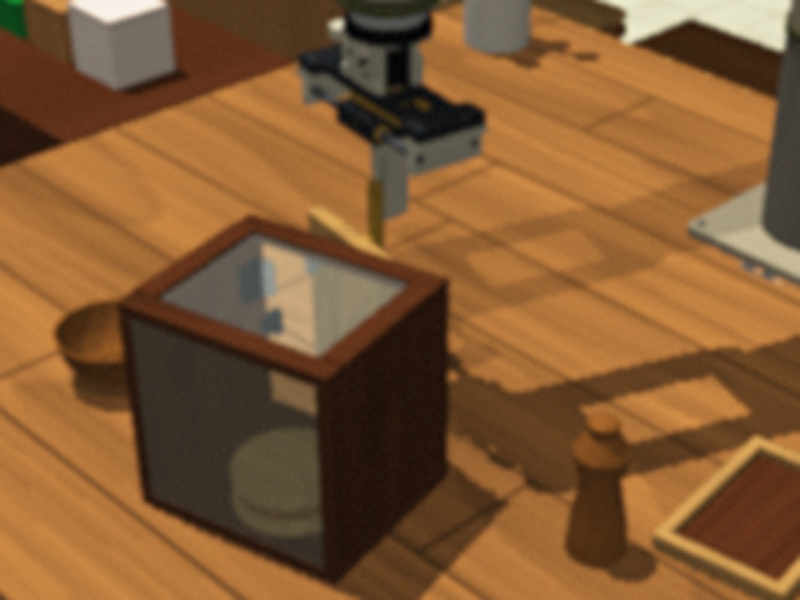

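The fingers are against the bar (crop 377,200), and the leaf has swung nearly in line with the cupboard front. I'll continue to about 0.16 rad, then go in small felt steps.

```bash
python3 -m inch '[5,-2,0,2,0,10,-5,0,5,0,14,-7,0,7,0,18,-8,0,8,0,22,-10,0,9,0,26,-11,0,11,0,30,-12,0,12,0,33,-13,0,13,0,33,-13,0,13,0,33,-13,0,13,0]'; python3 - <<'E'
from h import *
plan([.16,.12,.08,.04,0],14.5)
E
python3 -m inch '[3,-1,0,1,0,3,-1,0,1,0]';python3 -m inch '[3,-1,0,1,0,3,-1,0,1,0]'; python3 -c "
from h import *
plan([.12,.1],14.5)"
```

```text
t: 4.55
tool_pos: [0.5517, -0.1384, 0.1672]
orientation: [-0.116, 3.139, 0.0]
force: [-0.3, -0.7, -0.4]
opening: 0.0003
gripper_force: 0.3
t 4.55 tcp [ 551.7 -138.4  167.2] ytool 94.2 F [-0.26 -0.71 -0.43] q [-0.34  0.08  1.64  0.    1.42 -1.98] op 0.0003
0.16 shift [ 1.9 -2.5] ytool 94.8
0.12 shift [ 7.9 -4.1] ytool 97.1
0.08 shift [14.  -5.4] ytool 99.4
0.04 shift [20.1 -6.5] ytool 101.6
0 shift [26.2 -7.3] ytool 103.9
t: 4.72
tool_pos: [0.5548, -0.1394, 0.1671]
orientation: [0.147, -3.138, -0.0]
force: [-0.1, 0.3, 0.7]
opening: -0.0001
gripper_force: 0.2
t: 4.88
tool_pos: [0.5567, -0.14, 0.167]
orientation: [0.174, -3.134, -0.002]
force: [-6.7, 2.8, 4.3]
opening: 0.0005
gripper_force: 3.2
t 4.88 tcp [ 556.7 -140.   167. ] ytool 96.4 F [-6.67  2.78  4.32] q [-0.34  0.09  1.62  0.    1.43 -2.02] op 0.0005
0.12 shift [ 2.9 -2.5] ytool 97.1
0.1 shift [ 6.  -3.2] ytool 98.2
```

```bash
for i in 1; do python3 -m inch '[0,0,0,0,0]'; python3 -m inch '[1,-0.2,0,0,0,1,-0.2,0,0,0]';done; python3 - <<'E'
from h import *
c=read_camera("scene");cv2.imwrite("pics/s3.png",cv2.resize(c["image"][150:230,220:327],(800,600),interpolation=cv2.INTER_CUBIC));st()
E
```

```text
t: 4.97
tool_pos: [0.5567, -0.14, 0.1671]
orientation: [0.173, -3.135, -0.002]
force: [-6.8, 3.3, 4.8]
opening: 0.0003
gripper_force: 3.1
t: 5.13
tool_pos: [0.5576, -0.1402, 0.167]
orientation: [0.173, -3.134, -0.002]
force: [-6.2, 2.5, 3.5]
opening: 0.0003
gripper_force: 3.5
t 5.18 tcp [ 557.6 -140.1  167. ] ytool 96.3 F [-7.91  1.53  3.93] q [-0.34  0.1   1.62  0.    1.43 -2.02] op 0.0007
```

View pics/s3.png

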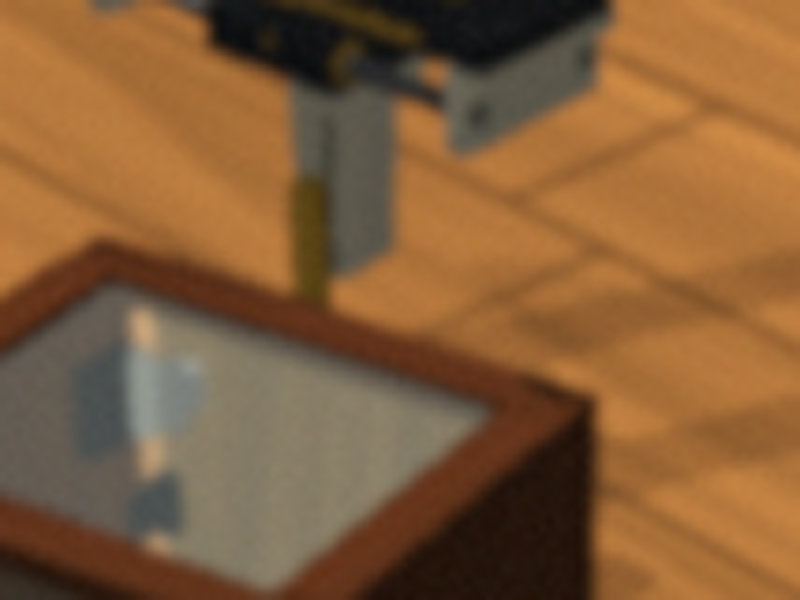

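The bar (crop 312,180) is pressed by the fingers, and the leaf is almost hidden behind the roof edge, so this is the catch's rising force. I'll go on millimetre by millimetre.

```bash
python3 -m inch '[1,-0.2,0,0,0,1,-0.2,0,0,0]'|sed -n '2p;4p';python3 -m inch '[1,-0.2,0,0,0,1,-0.2,0,0,0]'|sed -n '2p;4p'; python3 - <<'E'
from h import *
c=read_camera("scene");g=cast(c,(261.7,174),.206)[:2];print(g)
a=Y0;R=np.array([[np.cos(a),-np.sin(a)],[np.sin(a),np.cos(a)]]);v=R.T@(g-H);print(v,np.arctan2(-.145,-.04)-np.arctan2(v[1],v[0]));st()
E
```

```text
tool_pos: [0.5588, -0.1404, 0.167]
force: [-5.5, 2.6, 3.2]
tool_pos: [0.5601, -0.1406, 0.167]
force: [-4.1, 2.3, 1.3]
[ 0.57227714 -0.13600669]
[-0.05764325 -0.13417166] 0.13661248690740302
t 5.57 tcp [ 560.2 -140.7  167. ] ytool 96.3 F [-3.51  2.74  1.89] q [-0.33  0.1   1.62  0.    1.43 -2.02] op 0.0005
```

```bash
for i in 1 2 3; do python3 -m inch '[1,-0.2,0,0,0,1,-0.2,0,0,0]'|sed -n '2p;4p';done; python3 -c "
from h import *
st()"
```

```text
tool_pos: [0.5617, -0.1412, 0.167]
force: [-1.7, 1.5, 1.1]
tool_pos: [0.563, -0.1417, 0.1671]
force: [-0.4, 0.6, -0.2]
tool_pos: [0.5641, -0.142, 0.1673]
force: [-0.2, 0.5, 0.5]
t 6.07 tcp [ 564.1 -142.   167.3] ytool 96.3 F [-0.25  0.5   0.46] q [-0.33  0.11  1.61 -0.    1.43 -2.02] op 0.0007
```

Force climbed to about 8 N and then fell to nothing, so it has snapped. I'll back off and check that it holds.

```bash
python3 -m inch '[-12,-3,0,1,0,-30,-7,0,3,0,-45,-11,0,5,0,-50,-12,0,7,50,-50,-12,0,7,100,-50,-12,0,7,100,-50,-12,0,7,100,-50,-12,0,7,100,-50,-12,0,7,100,-50,-12,0,7,100]'; python3 - <<'E'
from h import *
plan([0],40)
c=read_camera("scene");cv2.imwrite("pics/s4.png",cv2.resize(c["image"][140:240,210:343],(800,600),interpolation=cv2.INTER_CUBIC))
cv2.imwrite("pics/w4.png",read_camera("wrist")["image"])
E
```

```text
t: 6.9
tool_pos: [0.5139, -0.1536, 0.1671]
orientation: [0.363, -3.12, -0.0]
force: [-0.7, -0.9, -0.3]
opening: 0.0425
gripper_force: 0.0
t 6.9 tcp [ 513.9 -153.6  167.1] ytool 103.3 F [-0.68 -0.93 -0.25] q [-0.39 -0.01  1.73  0.    1.42 -2.19] op 0.0425
0 shift [39.3  1.7] ytool 103.9
```

View pics/s4.png

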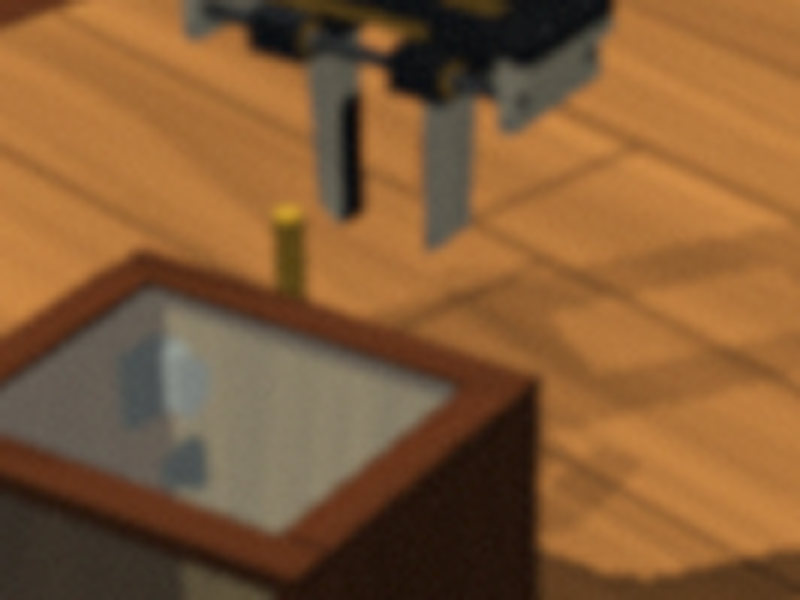

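View pics/w4.png

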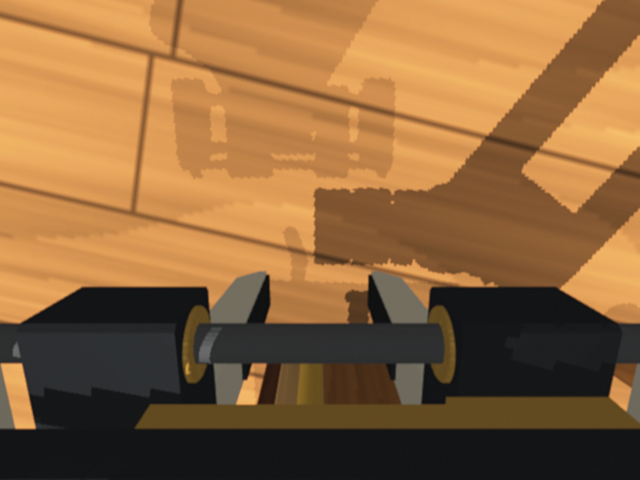

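The catch holds: the bar stands free of the fingers (crop 288,212) with the leaf hidden in line with the front. In the wrist view the bar (310,380) is centred between the fingers.

```bash
python3 -m inch '[0,0,0,1,100,0,0,0,1,100,0,0,0,1,100,0,0,0,1,100,0,0,0,1,100,0,0,0,1,100]'; python3 - <<'E'
from h import *
c=read_camera("scene");g=cast(c,(257.9,175.3),.206)[:2];print(g)
a=Y0;R=np.array([[np.cos(a),-np.sin(a)],[np.sin(a),np.cos(a)]]);v=R.T@(g-H);print(v,np.arctan2(-.145,-.04)-np.arctan2(v[1],v[0]));s=st()
print((1000*(g-s['tool_pos'][:2])).round(1)); plan([.06],0)
E
```

```text
t: 7.5
tool_pos: [0.5136, -0.1537, 0.1672]
orientation: [-0.39, 3.117, -0.0]
force: [-0.3, 0.2, 0.2]
opening: 0.0897
gripper_force: 0.0
[ 0.58400029 -0.13729595]
[-0.04657595 -0.13824712] 0.055792868641339144
t 7.55 tcp [ 513.6 -153.7  167.2] ytool 104.3 F [ 0.23 -1.31  0.4 ] q [-0.39 -0.01  1.73  0.    1.42 -2.21] op 0.0919
[70.4 16.4]
t 7.55 tcp [ 513.6 -153.7  167.2] ytool 104.3 F [ 0.23 -1.31  0.4 ] q [-0.39 -0.01  1.73  0.    1.42 -2.21] op 0.0919
0.06 shift [69.4 11.9] ytool 100.5
```

```bash
python3 -m inch '[20,4,0,0,100,40,9,0,-1,100,55,12,0,-2,100,66,15,0,-2,60,66,15,0,-2,35,66,15,0,-2,35,66,15,0,-2,30,66,15,0,-2,30,66,15,0,-2,30,66,15,0,-2,30]' 25; python3 - <<'E'
from h import *
cv2.imwrite("pics/w5.png",read_camera("wrist")["image"][200:])
st()
E
```

```text
t: 8.38
tool_pos: [0.5792, -0.1389, 0.1673]
orientation: [-0.336, 3.123, -0.0]
force: [0.6, -1.5, 0.4]
opening: 0.0506
gripper_force: 0.0
t 8.43 tcp [ 579.3 -138.9  167.4] ytool 102.3 F [0.58 0.48 0.16] q [-0.32  0.15  1.56 -0.    1.43 -2.11] op 0.0465
```

View pics/w5.png

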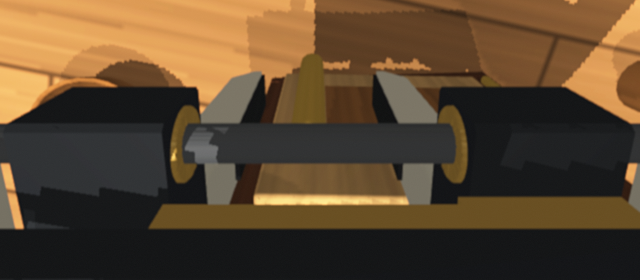

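The bar (312,260 in the full frame) is between the fingers, about midway. I'll close on it.

```bash
python3 -m inch '[0,0,0,0,10,0,0,0,0,5,0,0,0,0,5,0,0,0,0,5,0,0,0,0,5,0,0,0,0,5,0,0,0,0,5,0,0,0,0,5,0,0,0,0,5]' 25; python3 - <<'E'
from h import *
plan([.06,.1,.14,.2,.28,.36,.44,.52,.6],0)
E
```

```text
t: 9.18
tool_pos: [0.5802, -0.1428, 0.1673]
orientation: [-0.332, 3.123, -0.01]
force: [4.8, -17.4, -5.3]
opening: 0.0139
gripper_force: 25.0
t 9.18 tcp [ 580.2 -142.8  167.3] ytool 102.2 F [  4.79 -17.4   -5.34] q [-0.32  0.15  1.56 -0.01  1.43 -2.11] op 0.0139
0.06 shift [2.8 1.1] ytool 100.5
0.1 shift [-3.2  1.7] ytool 98.2
0.14 shift [-9.1  2.6] ytool 95.9
0.2 shift [-18.    4.3] ytool 92.5
0.28 shift [-29.6   7.5] ytool 87.9
0.36 shift [-40.9  11.6] ytool 83.3
0.44 shift [-51.8  16.5] ytool 78.7
0.52 shift [-62.4  22.4] ytool 74.1
0.6 shift [-72.4  29. ] ytool 69.6
```

```bash
python3 -m inch '[0,-2,0,0,5,0,-3.5,0,0,5,0,-3.5,0,0,5]' 30|sed -n '1,4p;6p'; python3 -m inch '[-2,0.2,0,0,5,-4,0.4,0,-1,5,-6,0.7,0,-2,5,-6,0.7,0,-2,5]'; python3 -c "
from h import *
st()"
```

```text
t: 9.43
tool_pos: [0.5803, -0.143, 0.1672]
orientation: [-0.335, 3.122, -0.001]
force: [5.4, -3.6, -2.9]
gripper_force: 30.0
t: 9.77
tool_pos: [0.5731, -0.142, 0.1672]
orientation: [0.279, -3.128, 0.001]
force: [-1.5, -5.4, 0.3]
opening: 0.0134
gripper_force: 30.0
t 9.77 tcp [ 573.1 -142.   167.2] ytool 100.2 F [-1.51 -5.42  0.27] q [-0.33  0.13  1.58 -0.    1.43 -2.08] op 0.0134
```

```bash
python3 -m inch '[-5,-0.5,0,-2,5,-10,0.5,0,-4,5,-15,1.7,0,-6,5,-21,3,0,-8,5,-26.5,5,0,-10,5,-32,7,0,-12,5,-37.5,9,0,-15,5,-43,11.5,0,-17,5,-48.5,14,0,-19,5,-48.5,14,0,-19,5]'; python3 - <<'E'
from h import *
plan([.44,.5,.56,.62,.68,.74,.8,.86,.92,.98],0)
E
```

```text
t: 10.6
tool_pos: [0.5246, -0.1262, 0.1672]
orientation: [-0.24, -3.132, -0.002]
force: [2.3, 3.7, -1.9]
opening: 0.0134
gripper_force: 30.0
t 10.6 tcp [ 524.6 -126.2  167.2] ytool 81.2 F [ 2.34  3.66 -1.87] q [-0.33 -0.    1.72  0.    1.42 -1.75] op 0.0134
0.44 shift [ 3.7 -0.1] ytool 78.7
0.5 shift [-4.2  4.2] ytool 75.3
0.56 shift [-11.9   9. ] ytool 71.9
0.62 shift [-19.3  14.2] ytool 68.4
0.68 shift [-26.3  19.8] ytool 65.0
0.74 shift [-33.   25.9] ytool 61.5
0.8 shift [-39.3  32.3] ytool 58.1
0.86 shift [-45.2  39.1] ytool 54.7
0.92 shift [-50.7  46.3] ytool 51.2
0.98 shift [-55.8  53.8] ytool 47.8
```

```bash
python3 -m inch '[-7,6,0,-4,5,-14.5,11,0,-8,5,-22,16.5,0,-12,5,-29,22,0,-16,5,-35.5,28.5,0,-19,5,-42,35,0,-23,5,-47.5,42,0,-26,5,-53,49,0,-30,5,-58,57,0,-33,5,-58,57,0,-33,5]'; python3 - <<'E'
from h import *
plan([.98,1.02,1.06,1.1,1.14,1.18,1.22,1.26],3)
E
```

```text
t: 11.43
tool_pos: [0.4656, -0.0699, 0.1671]
orientation: [-1.119, -2.933, 0.002]
force: [-5.0, -3.1, 1.1]
opening: 0.0134
gripper_force: 30.0
t 11.43 tcp [465.6 -69.9 167.1] ytool 48.2 F [-5.   -3.09  1.06] q [-0.26 -0.19  1.9  -0.    1.44 -1.1 ] op 0.0134
0.98 shift [ 1.  -0.6] ytool 47.8
1.02 shift [-2.   4.7] ytool 45.5
1.06 shift [-4.8 10. ] ytool 43.2
1.1 shift [-7.4 15.5] ytool 40.9
1.14 shift [-9.8 21. ] ytool 38.6
1.18 shift [-12.   26.7] ytool 36.3
1.22 shift [-13.9  32.4] ytool 34.0
1.26 shift [-15.6  38.2] ytool 31.7
```

```bash
python3 -m inch '[-3,4,0,-2,5,-6,9.5,0,-5,5,-8.5,15,0,-7,5,-11,20.5,0,-9,5,-13,26,0,-12,5,-15,31.5,0,-14,5,-16,35,0,-15,5,-16,35,0,-15,5]'; python3 -m inch '[0,0,0,0,14,0,0,0,0,18,0,0,0,0,20,0,0,0,0,25,0,0,0,0,30,0,0,0,0,35,0,0,0,0,35]';python3 -c "
from h import *
plan([1.22],0);plan([1.22],60)"
```

```text
t: 12.1
tool_pos: [0.4503, -0.0349, 0.1671]
orientation: [-1.49, -2.764, 0.001]
force: [-4.8, -1.7, 2.5]
opening: 0.0135
gripper_force: 30.0
t: 12.68
tool_pos: [0.4512, -0.0355, 0.1671]
orientation: [1.492, 2.765, 0.0]
force: [-0.6, 0.2, -0.3]
opening: 0.0321
gripper_force: 0.0
t 12.68 tcp [451.2 -35.5 167.1] ytool 33.3 F [-0.56  0.25 -0.28] q [-0.19 -0.25  1.95  0.    1.44 -0.77] op 0.0321
1.22 shift [ 2.2 -4.4] ytool 34.0
t 12.68 tcp [451.2 -35.5 167.1] ytool 33.3 F [-0.56  0.25 -0.28] q [-0.19 -0.25  1.95  0.    1.44 -0.77] op 0.0321
1.22 shift [-31.4  45.3] ytool 34.0
```

```bash
python3 -m inch '[0,0,15,0,35,0,0,40,0,35,0,0,75,0,35,0,0,90,0,35,0,-40,95,0,35,-10,-80,95,0,35,-20,-120,95,0,35,-40,-160,95,0,35,-60,-200,95,0,35,-80,-240,95,0,35]'; python3 -m inch '[-20,-40,0,0,35,-40,-80,0,0,35,-60,-120,0,0,35,-60,-120,0,0,35,-60,-120,0,0,35,-60,-120,0,0,35]'; python3 - <<'E'
from h import *
c=read_camera("top");im=c["image"];st()
cv2.imwrite("pics/a9.png",cv2.resize(im[120:383,190:540],(800,600),interpolation=cv2.INTER_CUBIC))
E
```

```text
t: 13.52
tool_pos: [0.3741, -0.2689, 0.2623]
orientation: [1.491, 2.765, -0.0]
force: [0.9, 0.1, 0.4]
opening: 0.0327
gripper_force: 0.0
t: 14.02
tool_pos: [0.3151, -0.3871, 0.2619]
orientation: [-1.494, -2.763, -0.001]
force: [0.2, 0.5, -0.4]
opening: 0.0324
gripper_force: 0.0
t 14.07 tcp [ 315.7 -386.5  262. ] ytool 33.3 F [ 0.56  0.63 -0.19] q [-0.99 -0.16  1.7   0.    1.6  -1.57] op 0.0323
```

View pics/a9.png

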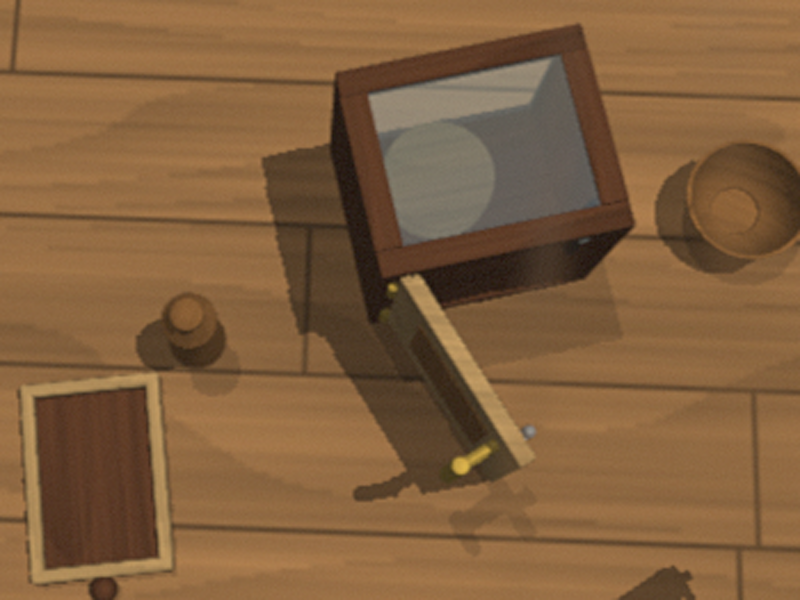

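The bar's top is at crop (460,466), i.e. pixel (391,324). That is almost exactly where it started, so the door stands at about 1.23 rad. The mill, bowl and tray haven't moved and the arm is clear, so I'll hand in.

```bash
python3 -c "
from plant import job
print(job.close_job())"
```

```text
the job is handed in; nothing more can be done
None
```

The door was pushed shut until the catch snapped (about 8 N at the handle) and held on its own, then pulled open through the catch and left untouched at about 1.23 rad (70°); the mill, bowl and tray did not move, and the job was handed in at about 14 s (no verdict was returned).

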